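# Pass a candle mould through the cooling lane's sprung gate

### The job

Pick up the brass-banded wooden candle mould, set it down lengthwise on the cooling lane's entry board in front of the sprung gate, and let go of it. Then push it along the lane floor, never lifting it over, through the gate and on until it meets the sprung stop plate at the far end, and bed it there with a gentle steady push of about 7 newtons for a second or so, never more than 14: how far out the plate is set differs each time, so feel for it. Draw back so that the gate swings fully shut behind the mould, which stays square in the lane, and leave the tin, brush and candle where they are.

Things in the scene. Friction and masses are not known exactly. Their poses are not given: they have to be found in the camera images.
- mould_centre (a point): Centre (half-way up) of the candle mould: a solid light-wood block 64 long (x) x 44 wide (y) x 42 mm high with two brass bands and three dark round mouths on top, about 0.2 kg, standing upright on the bench at the start. Its two ends are alike. x along its length, z up.
- lane: The fixed cooling lane, a pale board with brown side walls, open-topped all along, so shut fingers can follow the mould through from above. Origin at bench level, on the middle line, in the plane of the shut gate. x = direction of pushing, z up. Board top 10 mm above the origin, from x -150 to +215, y -46 to +54 mm. Walls 8 mm thick, tops 45 mm above the origin.
- entry (a point): Point on top of the entry board, on the middle line, 100 mm before the gate: a good place for the middle of the mould's underside. Axes as the lane. The entry board (lane x -150 to -60 mm) has no walls.
- passage (a point): Point on the lane floor, on the middle line, 21 mm before the gate, where the passage begins; axes as the lane. From 37 mm before it the walls funnel in from 76 to 48 mm inner width; from it to the gate the passage is 48 mm wide (lane y -24 to +24). Beyond the gate the +y wall is set back (lane y -24 to +36), up to lane x +165 mm.
- gate_hinge (a point): Foot of the gate's upright hinge, on the lane floor at lane x 0, y +34 mm. The gate is one aluminium leaf, 4 mm thick, 34 high (3 mm clear of the floor), reaching when shut to lane y -21 mm; it opens only inwards. Its tip sweeps 55 mm deep, so the mould's rear end must be over 57 mm past the gate plane for it to shut.
- gate (a joint): Opening angle of the gate (rad): 0 shut, up to 1.65 swung inwards (towards lane +x). Its spring, 0.035 N m/rad with 0.35 rad preload, shuts it once nothing holds it. Pushing the mould through takes a few newtons, off-centre on the lane's +y side, plus friction: not to be taken for the stop. An open leaf also rubs on the fingers.
- endbox: Grey end housing 45 long x 85 wide x 45 mm high with a black clamp knob. Origin on the lane floor at the foot of its face (lane x +168 mm), axes as the lane. It carries an upright steel stop plate 52 wide, 34 high, whose face at rest is 16 to 40 mm before the origin (set anew each time, not measured). Plate gives up to 12 mm: spring 1.5 N/mm, preload 1.5 N (7 N at 4 mm); it springs back.
- tin: Bystander: plain steel tin, 56 mm diameter, 55 mm high, origin at its foot.
- brush: Bystander: hand brush lying on the bench.
- candle: Bystander: pale candle 119 mm tall (133 with its wick) on a dark wooden foot 42 mm across, origin at its foot.

How it is judged:
By the outcome, as a careful person would: the job done as asked, in the order asked, and still so for the second after the job is handed in, with the robot touching nothing.
It also fails if it takes over 64 s, if anything falls off the work surface, if the arm or the gripper's body presses on something with over 40 N, if the wrist force passes 120 N, or if a joint passes its speed limit or range.

### The arm

A 6-joint arm with a two-finger parallel gripper is mounted at the origin on the work surface. World frame = base frame: x ahead of the robot, y to its left, z up, the work surface at z = 0. Lengths are in m, angles in rad, forces in N, time in s.
With the tool pointing down it reaches from about 0.275 to 0.75 m from the base axis. Payload 10.2 kg.
Tool frame: the origin (TCP) lies midway between the tips of the shut fingers; the grasp point (between the pads) lies robot.grip_depth behind it (robot.grip_depth is the distance from the TCP to the grasp point, in m); z points along the fingers, y is the direction in which the jaws open and shut (so a half turn about z gives the same grasp; the last joint's range is limited). The gripper opens to 88 mm and grips with 3 to 60 N. Pads are 18 mm wide; open, the fingers measure 123 mm over their backs; the gripper's body (75 mm by 187 mm) begins 45 mm behind the grasp point.
Start: joints at [1.044, 0.313, 1.498, -0, 1.331, -0.223], TCP at [0.157, 0.501, 0.239] pointing down, gripper open.
Joint ranges: [-2.94, 2.94], [-0.97, 2.17], [0.19, 2.56], [-1.23, 4.37], [0.02, 3.11], [-2.88, 2.88]. Speed limits (rad/s): [2.39, 2.39, 3.01, 3.14, 3.14, 3.14].

### API

Orientations are given as a rotation vector (axis times angle).
In Python, from workcell import robot gives the robot as it stands.
- The arm moves only by the shell command python3 -m handwheel 'ROWS' [FORCE]. ROWS is JSON, a list of rows, each a list of 5 numbers: the shift along the tool's x, y, z in cm, then the turn about the tool's z in degrees, then the opening, from 0 (shut) to 1 (fully open). A call has 1 to 12 rows; each row is the pose to reach, as a shift and turn from the pose measured when the call began, along the tool's axes at that moment; what a row does not reach only later rows make up. A row lasts 1/8 s, in which the tool goes at most 62.5 mm and 10.7 degrees, less where a joint would pass 70% of its speed; a pose out of reach is approached as far as the arm can. A call with a gripper value outside its range is refused whole. The fingers move at their own pace and stop on an object; FORCE is the grip in N (left out, the last holds). Time passes only in rows, so rows that repeat a pose let the fingers close. It gives the time, the measured TCP pose, the force and the opening at its end, in the units of the state.
- robot.state(): the state, without advancing time (a new reading comes with each control period).
- robot.grab_frame(name): name is "scene" or "top" or "wrist"; returns the picture (420x560x3 uint8, blue, green, red); there is no depth.
- robot.camera_model(name): a dict with "fx", "fy", "cx", "cy" (pixels), "D" ([k1, k2, p1, p2, k3] as OpenCV has them; the pictures are not rectified), "xyz" and "attitude" of the camera in the world. Camera axes: x right, y up, looking along -z (the intrinsics and any distortion apply to the point x, -y, -z); pixel columns grow to the right and rows downward; lengths in m; the calibration is good to about 2 mm. A picture is of the moment at which its call begins: read the wrist's pose just before it. camera_model takes no time and is no camera call; for the wrist camera it gives the pose at the moment of the call.
- robot.hand_in(): hands the job in, once; it reports no verdict.
The state is a dict: "time_s": time; "joint_positions": joint angles; "qd": joint speeds; "effort": joint torques, N m; "tcp_pos": TCP position; "ee_rot": TCP orientation; "force": force on the tool from outside, world axes, zero at the start; "wrist_torque": the same for the moment, N m; "width": opening from 0.0 (shut) to 1.0 (fully open).
Only numpy, scipy, OpenCV 4.12 (cv2) and the standard library are available. Lean on these libraries where they do the work, as an engineer would, in place of code of your own. Each camera call takes 0.05 s, during which the arm holds its last target. There are 200 camera calls.

## Working session

There is one attempt and no reset: what is moved stays moved. The work goes in short steps, Python scripts to look and compute and a shell command to move; the robot and the scene stay as the last step left them, time stands still between calls to the robot, and variables do not carry over. Pictures are saved under pics/ and viewed, about 8 in all and at most 12, crops included, and the job is handed in when it is done.

```bash
mkdir -p pics; ls; python3 - <<'E'
from workcell import robot
import cv2
print(robot.state(), robot.grip_depth)
for n in ("scene","top","wrist"):
    print(n, robot.camera_model(n)); cv2.imwrite(f"pics/{n}0.png", robot.grab_frame(n))
E
```

```text
pics
{'time_s': 0.0, 'joint_positions': array([ 1.04358980e+00,  3.13408872e-01,  1.49844545e+00, -1.43263395e-06,
        1.33103422e+00, -2.23427049e-01]), 'qd': array([ 0.00011193, -0.00018085,  0.00046892, -0.00015562,  0.00157147,
        0.00068367]), 'effort': array([-1.77684615e-03, -4.02205753e+01, -2.52267641e+01,  6.94513810e-02,
        3.53094656e-02, -7.45046896e-05]), 'tcp_pos': array([0.15693367, 0.50072281, 0.23817898]), 'ee_rot': array([-4.75270725e-01, -3.10495446e+00,  1.89441069e-03]), 'force': array([-0.00629753, -0.4468887 , -0.38345979]), 'wrist_torque': array([-0.01516411,  0.02451428, -0.00752695]), 'width': 1.002035695702352} 0.0187
scene {'fx': 509.55486843083247, 'fy': 509.55486843083247, 'cx': 281.81949202524805, 'cy': 211.71835363925481, 'D': array([-0.19055931,  0.        ,  0.        ,  0.        ,  0.        ]), 'xyz': array([1.1070291 , 0.56662355, 0.5675845 ]), 'attitude': array([0.41398631, 1.21901366, 2.26969463])}
top {'fx': 531.1701654099083, 'fy': 531.1701654099083, 'cx': 285.42954690529734, 'cy': 209.48809484120144, 'D': array([-0.11964818,  0.        ,  0.        ,  0.        ,  0.        ]), 'xyz': array([ 0.40625799, -0.0586719 ,  1.21279321]), 'attitude': array([ 0.15257532, -0.16680032, -1.6199208 ])}
wrist {'fx': 289.0674467317846, 'fy': 289.0674467317846, 'cx': 275.8374048052857, 'cy': 211.1617613261561, 'D': array([-0.00333001,  0.        ,  0.        ,  0.        ,  0.        ]), 'xyz': array([0.07695113, 0.52625063, 0.38444934]), 'attitude': array([-0.2813819 , -0.20502716,  1.25466597])}
```

View pics/top0.png

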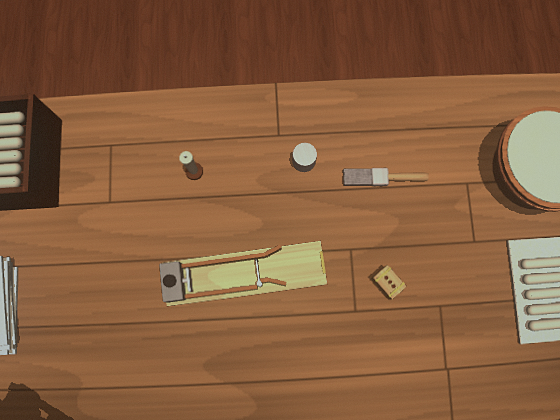

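View pics/scene0.png

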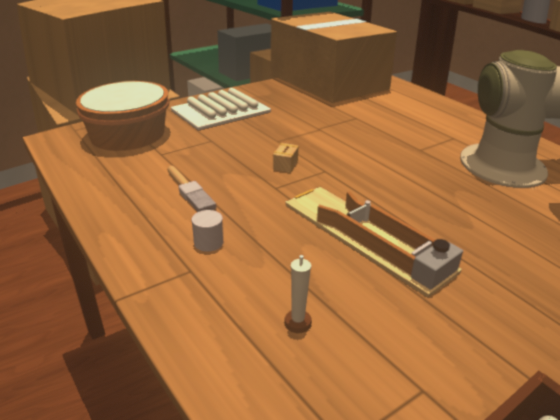

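The top view shows the mould at about (389,282), and the lane from its entry end at x≈326 to the end box at about (172,282). The tin, brush and candle are well clear at rows 150–180. Next I'll enlarge this area and measure it.

```bash
cat > h.py <<'E'
import numpy as np, cv2
from scipy.spatial.transform import Rotation as R
from workcell import robot
def ray(m,px):
    K=np.array([[m['fx'],0,m['cx']],[0,m['fy'],m['cy']],[0,0,1]])
    u=cv2.undistortPoints(np.array(px,float).reshape(-1,1,2),K,m['D']).reshape(-1,2)
    return np.c_[u[:,0],-u[:,1],-np.ones(len(u))]@R.from_rotvec(m['attitude']).as_matrix().T
def cast(m,px,z):
    d=ray(m,px); return m['xyz']+d*((z-m['xyz'][2])/d[:,2])[:,None]
def pix(m,P):
    K=np.array([[m['fx'],0,m['cx']],[0,m['fy'],m['cy']],[0,0,1]])
    p=(np.atleast_2d(P)-m['xyz'])@R.from_rotvec(m['attitude']).as_matrix()
    return cv2.projectPoints(p*[1,-1,-1],np.zeros(3),np.zeros(3),K,m['D'])[0].reshape(-1,2)
E
python3 - <<'E'
import cv2
i=cv2.imread('pics/top0.png')[232:312,155:415]
cv2.imwrite('pics/c1.png',cv2.resize(i,None,fx=3,fy=3,interpolation=cv2.INTER_CUBIC))
h=cv2.cvtColor(i,cv2.COLOR_BGR2HSV)
for p in [(130,45),(160,30),(220,50),(240,50),(233,45),(200,20),(20,50)]: print(p,h[p[1],p[0]])
E
```

```text
(130, 45) [ 28  85 184]
(160, 30) [ 27  85 188]
(220, 50) [ 13 149  65]
(240, 50) [ 22 103 186]
(233, 45) [ 19 113 160]
(200, 20) [ 13 142 156]
(20, 50) [15 82 62]
```

View pics/c1.png

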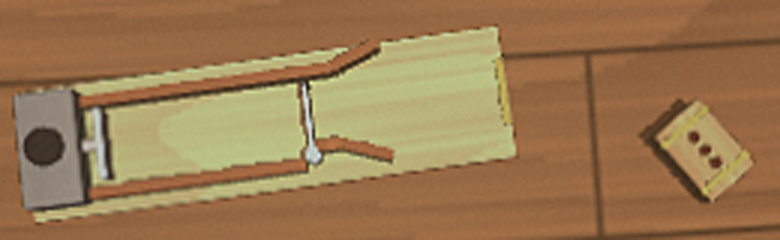

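```bash
python3 - <<'E'
from h import *
i=cv2.imread('pics/top0.png'); m=robot.camera_model('top')
h=cv2.cvtColor(i,cv2.COLOR_BGR2HSV)
b=cv2.inRange(h,(23,50,110),(35,200,255)); b[:,:155]=0;b[:,340:]=0;b[:230]=0;b[315:]=0
P=cast(m,cv2.findNonZero(b).reshape(-1,2),0.010)[:,:2]
# entry edge, +y edge, -y edge via hull / corners
ys,xs=np.nonzero(b)
hull=cv2.convexHull(np.c_[xs,ys].astype(np.int32)).reshape(-1,2); print(hull.tolist())
mm=cv2.inRange(h,(16,60,100),(35,200,255)); mm[:,:360]=0;mm[:,415:]=0;mm[:255]=0;mm[305:]=0
mm=cv2.morphologyEx(mm,cv2.MORPH_OPEN,np.ones((3,3)))
c=max(cv2.findContours(mm,0,2)[0],key=cv2.contourArea).reshape(-1,2)
print(cv2.contourArea(c))
Q=cast(m,c,0.042)[:,:2].astype(np.float32)*1000
r=cv2.minAreaRect(Q); print('mould',r)
bx=cv2.boxPoints(r)
print(bx)
# lane edges: from upscaled crop points
def cr(p): return np.array(p)/3.+[155,232]-1/3.
E1,E2,F=[cast(m,[cr(p)],0.010)[0]*1000 for p in ((498,26),(518,157),(36,222))]
H=cast(m,[cr((313,157))],0.045)[0]*1000
print('corners',E1,E2,F,np.linalg.norm(E2-E1),np.linalg.norm(F-E2))
# line fits along each edge from mask: scan columns
cols=np.arange(170,318,2); bot=np.array([[x,np.nonzero(b[:,x])[0].max()+.5] for x in cols])
top=np.array([[x,np.nonzero(b[:,x])[0].min()-.5] for x in np.arange(170,322,2)])
rows=np.arange(248,280,1); rt=np.array([[np.nonzero(b[y])[0].max()+.5,y] for y in rows])
L={}
for n,q in (('bot',bot),('top',top),('rt',rt)):
    w=(cast(m,q,0.010)[:,:2]*1000).astype(np.float32)
    l=cv2.fitLine(w,cv2.DIST_HUBER,0,.01,.01).ravel()
    res=(w-l[2:])@[-l[1],l[0]]; L[n]=l
    print(n,np.degrees(np.arctan2(l[1],l[0])),l[2:],np.abs(res).max(),res.std())
def X(a,c):
    A=np.c_[a[:2],-c[:2]]; s=np.linalg.solve(A,c[2:]-a[2:]); return a[2:]+s[0]*a[:2]
print('int',X(L['rt'],L['bot']),X(L['rt'],L['top'])); print('hinge',H)
E
```

```text
[[326, 283], [324, 284], [310, 286], [225, 298], [170, 305], [167, 305], [166, 302], [169, 262], [187, 259], [201, 257], [316, 241], [320, 241], [323, 259], [326, 280]]
495.5
mould ((471.1355895996094, -296.2931823730469), (63.9300422668457, 44.642311096191406), 36.94574737548828)
[[ 432.17267 -297.66687]
 [ 459.0053  -333.3452 ]
 [ 510.0985  -294.9195 ]
 [ 483.26587 -259.24115]]
corners [ 575.67033152 -152.8871706    10.        ] [ 475.60683385 -161.22637984   10.        ] [446.16514117 202.53599539  10.        ] 100.41038778973441 364.9518857332254
bot -85.386894 [460.6791   33.07962] 6.8315644 1.4845856
top -85.15455 [560.4275    19.893726] 91.34255 17.890211
rt 4.604497 [ 520.8295  -156.03468] 2.7339447 0.9605378
int [ 476.22824 -159.62674] [ 574.9715  -151.67424]
hinge [481.93032875  -8.9624201   45.        ]
```

```bash
cat >> h.py <<'E'
O=np.array([517.4,-6.7]); A=np.radians(94.6)
ex=np.array([np.cos(A),np.sin(A)]); ey=np.array([-ex[1],ex[0]])
def lane(x,y): return O+x*ex+y*ey
def tolane(p): d=np.asarray(p)[:2]*1000-O; return np.array([d@ex,d@ey])
def go(p,z,yang):
    "rows' shift (cm) and turn (deg) to reach xy mm, z mm, tool y axis at yang deg"
    s=robot.state(); M=R.from_rotvec(s['ee_rot']).as_matrix()
    t=np.array([p[0],p[1],z])/1000
    cur=np.degrees(np.arctan2(M[1,1],M[0,1])); turn=-((yang-cur+180)%360-180)
    print('shift cm',(M.T@(t-s['tcp_pos'])*100).round(2),'turn',round(turn,2))
def show():
    s=robot.state(); f=s['force']
    print('t',round(s['time_s'],2),'tcp',(s['tcp_pos']*1000).round(1),'lane',tolane(s['tcp_pos']).round(1),'F lane',(f[:2]@ex).round(2),(f[:2]@ey).round(2),f[2].round(2),'w',round(s['width']*88,1))
E
python3 -c "
from h import *
go((471.1,-296.3),120,-53.1)"
```

```text
shift cm [-53.82 -66.65  11.88] turn 125.69
```

```bash
python3 -m handwheel '[[-53.8,-66.6,5,125.7,1],[-53.8,-66.6,5,125.7,1],[-53.8,-66.6,5,125.7,1],[-53.8,-66.6,5,125.7,1],[-53.8,-66.6,5,125.7,1],[-53.8,-66.6,5,125.7,1],[-53.8,-66.6,5,125.7,1],[-53.8,-66.6,5,125.7,1],[-53.8,-66.6,5,125.7,1],[-53.8,-66.6,5,125.7,1],[-53.8,-66.6,8,125.7,1],[-53.8,-66.6,8,125.7,1]]'; python3 -c "
from h import *
show();go((471.1,-296.3),120,-53.1)"
```

```text
time_s: 1.65
tcp_pos: [0.4313, -0.196, 0.1789]
ee_rot: [2.982, 0.986, -0.001]
force: [0.5, 1.0, 1.0]
width: 0.999
t 1.65 tcp [ 431.3 -196.   178.9] lane [-181.8  101. ] F lane 0.96 -0.57 0.96 w 87.9
shift cm [-2.78 10.43  5.9 ] turn -0.32
```

```bash
python3 -m handwheel '[[-2.8,10.4,5.9,-0.3,1],[-2.8,10.4,5.9,-0.3,1],[-2.8,10.4,5.9,-0.3,1],[-2.8,10.4,5.9,-0.3,1],[-2.8,10.4,5.9,-0.3,1]]' >/dev/null; python3 -c "
from h import *
show();go((471.1,-296.3),8,-53.1)
cv2.imwrite('pics/w1.png',robot.grab_frame('wrist'))
m=robot.camera_model('wrist');b=np.radians(36.9);u=np.array([np.cos(b),np.sin(b)]);v=np.array([-u[1],u[0]])
print(pix(m,[np.r_[(np.array([471.1,-296.3])+sx*32*u+sy*22*v)/1000,.042] for sx,sy in((1,1),(1,-1),(-1,-1),(-1,1))]))"
```

```text
t 2.27 tcp [ 470.9 -295.4  121.3] lane [-284.1   69.5] F lane 0.31 0.62 -0.37 w 88.0
shift cm [-0.04  0.06 11.33] turn 0.03
[[249.5963219  182.20636417]
 [304.84538465 182.17617916]
 [302.47410206 254.42039303]
 [251.75012431 254.47456087]]
```

View pics/w1.png

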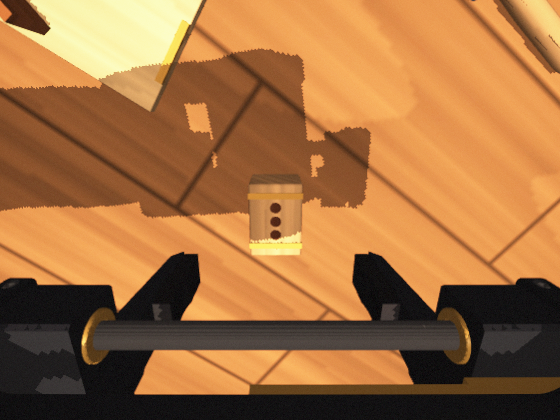

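The wrist view shows the mould square between the fingers, with its top face at x 249–302, y 184–254. I predicted 250–305 and 182–254, so the pose holds. Descending and gripping.

```bash
python3 -m handwheel '[[0,0.05,5.5,0,1],[0,0.05,9,0,1],[0,0.05,11.3,0,1],[0,0.05,11.3,0,1],[0,0.05,11.3,0,0],[0,0.05,11.3,0,0],[0,0.05,11.3,0,0],[0,0.05,11.3,0,0],[0,0.05,11.3,0,0],[0,0.05,11.3,0,0]]' 20; python3 -m handwheel '[[0,0,-3,0,0],[0,0,-7,0,0],[0,0,-7,0,0]]'
python3 -c "
from h import *
show();go(lane(-100,0),40,4.6)"
```

```text
time_s: 3.58
tcp_pos: [0.4714, -0.2961, 0.0084]
ee_rot: [2.978, 0.995, 0.001]
force: [-1.0, 1.1, 2.4]
width: 0.499
time_s: 3.95
tcp_pos: [0.4723, -0.2969, 0.0807]
ee_rot: [2.973, 0.993, 0.004]
force: [-0.5, 0.5, -0.9]
width: 0.495
t 3.95 tcp [ 472.3 -296.9   80.7] lane [-285.6   68.2] F lane 0.57 0.49 -0.89 w 43.6
shift cm [ 15.69 -12.06   3.99] turn -57.66
```

```bash
python3 -m handwheel '[[15.7,-12.1,0,-57.7,0],[15.7,-12.1,0,-57.7,0],[15.7,-12.1,0,-57.7,0],[15.7,-12.1,0,-57.7,0],[15.7,-12.1,0,-57.7,0],[15.7,-12.1,0,-57.7,0],[15.7,-12.1,0,-57.7,0],[15.7,-12.1,2,-57.7,0],[15.7,-12.1,4,-57.7,0],[15.7,-12.1,4,-57.7,0],[15.7,-12.1,4,-57.7,0]]'
python3 -c "
from h import *
show();go(lane(-100,0),19.5,4.6)"
```

```text
time_s: 5.32
tcp_pos: [0.5255, -0.1061, 0.0403]
ee_rot: [2.125, 2.303, -0.001]
force: [-0.4, -0.1, -1.5]
width: 0.499
t 5.33 tcp [ 525.5 -106.1   40.3] lane [-99.7  -0.1] F lane -0.1 0.41 -1.53 w 43.9
shift cm [-0.01 -0.02  2.08] turn -0.0
```

```bash
python3 -m handwheel '[[0,0,1,0,0],[0,0,1.8,0,0],[0,0,2.0,0,0],[0,0,2.15,0,0],[0,0,2.15,0,0]]'
python3 -c "
from h import *
show()"
```

```text
time_s: 5.95
tcp_pos: [0.5256, -0.1063, 0.0189]
ee_rot: [2.125, 2.303, -0.001]
force: [0.2, -0.3, -2.2]
width: 0.496
t 5.95 tcp [ 525.6 -106.3   18.9] lane [-99.9  -0.2] F lane -0.26 -0.14 -2.19 w 43.6
```

```bash
python3 -m handwheel '[[0,0,0.05,0,0],[0,0,0.1,0,0],[0,0,0.1,0,0]]'
python3 -c "
from h import *
show()"
```

```text
time_s: 6.32
tcp_pos: [0.5258, -0.1064, 0.0185]
ee_rot: [2.125, 2.303, -0.001]
force: [-2.0, 0.2, 4.8]
width: 0.498
t 6.33 tcp [ 525.8 -106.4   18.5] lane [-100.1   -0.4] F lane 0.41 1.97 4.78 w 43.8
```

```bash
python3 -m handwheel '[[0,0,0,0,0.9],[0,0,0,0,0.9],[0,0,0,0,0.9],[0,0,0,0,0.9],[0,0,-3,0,0.9],[0,0,-6,0,0.9],[0,0,-6,0,0.9]]'
python3 -c "
from h import *
show();go(lane(-165,0),70,4.6)
cv2.imwrite('pics/t2.png',robot.grab_frame('top'))"
```

```text
time_s: 7.2
tcp_pos: [0.5264, -0.1064, 0.0802]
ee_rot: [2.122, 2.3, 0.001]
force: [-0.8, 0.2, -1.4]
width: 0.903
t 7.2 tcp [ 526.4 -106.4   80.2] lane [-100.1   -1. ] F lane 0.28 0.82 -1.41 w 79.4
shift cm [-6.48 -0.11  1.07] turn 0.01
```

```bash
python3 -m handwheel '[[-3,-0.1,0,0,0],[-6.5,-0.1,0,0,0],[-6.5,-0.1,0,0,0],[-6.5,-0.1,2,0,0],[-6.5,-0.1,4,0,0],[-6.5,-0.1,5.6,0,0],[-6.5,-0.1,5.6,0,0],[-6.5,-0.1,5.6,0,0]]' 10
python3 -c "
from h import *
show();go(lane(-165,0),23,4.6)
t=robot.grab_frame('top')[225:315,155:365];cv2.imwrite('pics/t3.png',cv2.resize(t,None,fx=3.5,fy=3.5,interpolation=cv2.INTER_CUBIC))
m=robot.camera_model('top')
print((pix(m,[np.r_[lane(-100+a,b)/1000,.052] for a,b in((32,22),(32,-22),(-32,-22),(-32,22))])-[155,225])*3.5)"
```

```text
time_s: 8.25
tcp_pos: [0.5305, -0.1713, 0.0236]
ee_rot: [2.124, 2.302, -0.0]
force: [-0.6, -1.5, 0.5]
width: 0.017
t 8.25 tcp [ 530.5 -171.3   23.6] lane [-165.1    0.2] F lane -1.44 0.76 0.51 w 1.5
shift cm [0.01 0.02 0.06] turn 0.01
[[469.90738637 169.34007475]
 [460.32044937  99.77224094]
 [561.21644472  86.03691653]
 [571.45103813 155.37945209]]
```

View pics/t3.png

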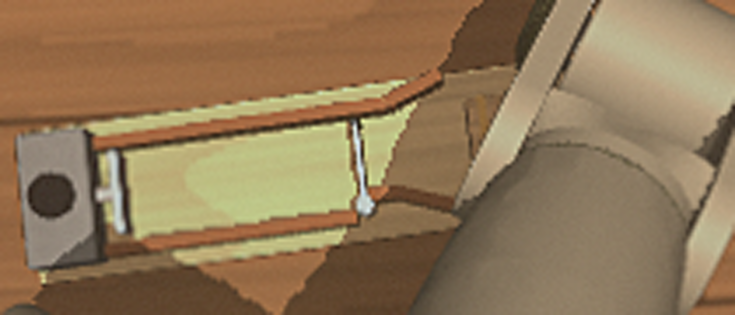

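The fingers are shut behind the mould. The arm hides most of the mould, and the gate is shut at (357,160). The stop plate is at about x=120 in this crop. I'll start pushing.

```bash
python3 -m handwheel '[[1,0,0,0,0],[1.8,0,0,0,0],[2.4,0,0,0,0],[3.1,0,0,0,0],[3.8,0,0,0,0],[4.5,0,0,0,0],[5.2,0,0,0,0],[5.9,0,0,0,0],[6.6,0,0,0,0],[7.3,0,0,0,0],[8,0,0,0,0],[8.5,0,0,0,0]]'
python3 -c "
from h import *
show();go(lane(-60,0),23,4.6)
m=robot.camera_model('top');print('plate face guess',[tolane(p) for p in cast(m,[[155+x/3.5,225+y/3.5] for x,y in((118,152),(128,233))],.044)])
cv2.imwrite('pics/w4.png',robot.grab_frame('wrist'));cv2.imwrite('pics/s4.png',robot.grab_frame('scene'))"
```

```text
time_s: 9.8
tcp_pos: [0.5237, -0.0862, 0.0231]
ee_rot: [2.123, 2.302, 0.0]
force: [1.2, -2.2, 1.5]
width: 0.005
t 9.8 tcp [523.7 -86.2  23.1] lane [-79.7   0.1] F lane -2.28 -1.05 1.52 w 0.5
shift cm [ 1.97  0.01 -0.  ] turn 0.02
plate face guess [array([150.22099642, -18.88368239]), array([149.29840041,  32.44546769])]
```

View pics/w4.png

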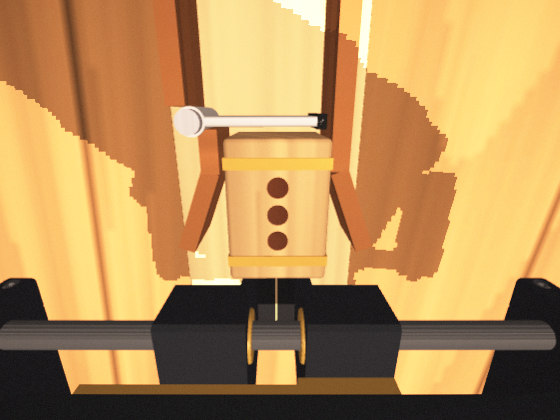

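The mould sits square in the passage, centred at about x=278, with its front just before the shut gate at (260,121). Pushing on through the gate.

```bash
python3 -m handwheel '[[0.5,0,0,0,0],[1,0,0,0,0],[1.5,0,0,0,0],[2,0,0,0,0],[2.5,0,0,0,0],[3,0,0,0,0]]'; python3 -c "
from h import *
show()"; python3 -m handwheel '[[0.5,0,0,0,0],[1,0,0,0,0],[1.5,0,0,0,0],[2,0,0,0,0],[2.5,0,0,0,0],[3,0,0,0,0],[3.5,0,0,0,0],[4,0,0,0,0]]'
python3 -c "
from h import *
show();go(lane(40,0),23,4.6)
cv2.imwrite('pics/w5.png',robot.grab_frame('wrist'))"
```

```text
time_s: 10.65
tcp_pos: [0.5213, -0.0558, 0.0229]
ee_rot: [2.123, 2.302, 0.0]
force: [1.5, -3.9, 3.2]
width: 0.007
t 10.65 tcp [521.3 -55.8  22.9] lane [-49.2   0.1] F lane -3.98 -1.2 3.21 w 0.7
time_s: 11.65
tcp_pos: [0.5179, -0.0155, 0.0225]
ee_rot: [2.123, 2.302, 0.0]
force: [1.9, -3.2, 3.0]
width: 0.005
t 11.65 tcp [517.9 -15.5  22.5] lane [-8.8  0.2] F lane -3.35 -1.67 3.04 w 0.5
shift cm [ 4.88  0.03 -0.09] turn 0.03
```

View pics/w5.png

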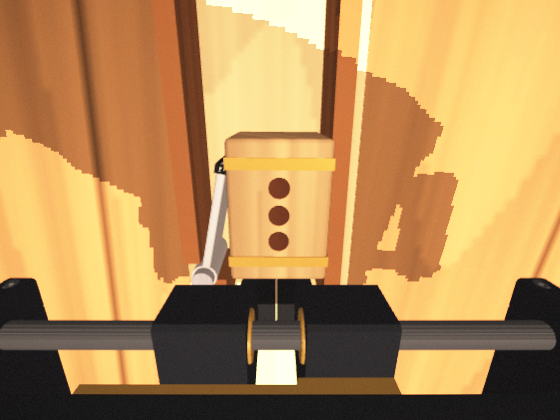

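The gate is open along the mould's +y side and the mould is still square. I'll move on to just before the earliest point where the plate could be.

```bash
python3 -m handwheel '[[0.5,0,0,0,0],[1,0,0,0,0],[1.5,0,0,0,0],[2,0,0,0,0],[2.5,0,0,0,0],[3,0,0,0,0],[3.5,0,0,0,0],[4,0,0,0,0],[4.5,0,0,0,0],[5,0,0,0,0],[5.4,0,0,0,0],[5.8,0,0,0,0]]'; python3 -c "
from h import *
show()"; python3 -m handwheel '[[0.2,0,0,0,0],[0.4,0,0,0,0],[0.6,0,0,0,0],[0.8,0,0,0,0]]';python3 -c "
from h import *
show()"; python3 -m handwheel '[[0.2,0,0,0,0],[0.4,0,0,0,0],[0.6,0,0,0,0],[0.8,0,0,0,0]]';python3 -c "
from h import *
show();go(lane(70,0),23,4.6)"
```

```text
time_s: 13.2
tcp_pos: [0.5129, 0.0431, 0.022]
ee_rot: [2.123, 2.303, 0.0]
force: [0.4, -2.9, 1.2]
width: 0.004
t 13.2 tcp [512.9  43.1  22. ] lane [50.   0.5] F lane -2.92 -0.17 1.17 w 0.4
time_s: 13.7
tcp_pos: [0.5123, 0.0512, 0.022]
ee_rot: [2.123, 2.303, 0.0]
force: [1.7, -3.5, 0.9]
width: 0.009
t 13.7 tcp [512.3  51.2  22. ] lane [58.1  0.4] F lane -3.65 -1.39 0.89 w 0.8
time_s: 14.2
tcp_pos: [0.5114, 0.0594, 0.0218]
ee_rot: [2.124, 2.303, -0.0]
force: [0.0, -2.0, 1.7]
width: 0.006
t 14.2 tcp [511.4  59.4  21.8] lane [66.3  0.7] F lane -2.0 0.16 1.71 w 0.5
shift cm [ 0.36  0.07 -0.12] turn 0.04
```

```bash
cat >> h.py <<'E'
def favg(n=6):
    v=[]
    for _ in range(n):
        robot.grab_frame('wrist'); v.append(robot.state()['force'])
    v=np.array(v); show(); print('   avg F lane x %.2f (sd %.2f) y %.2f z %.2f'%((v[:,:2]@ex).mean(),(v[:,:2]@ex).std(),(v[:,:2]@ey).mean(),v[:,2].mean()))
E
f(){ python3 -c "
from h import *
favg(4)"; }
f; python3 -m handwheel '[[0.15,0,0,0,0],[0.3,0,0,0,0]]' >/dev/null; f;  python3 -m handwheel '[[0.15,0,0,0,0],[0.3,0,0,0,0]]' >/dev/null; f; python3 -m handwheel '[[0.15,0,0,0,0],[0.3,0,0,0,0]]'>/dev/null; f
```

```text
t 14.4 tcp [511.3  59.4  21.7] lane [66.4  0.8] F lane -0.15 1.02 -1.04 w 0.1
   avg F lane x -0.38 (sd 1.11) y 0.28 z 0.15
t 14.85 tcp [511.   62.6  21.6] lane [69.5  0.9] F lane 0.18 0.2 1.15 w 0.4
   avg F lane x -0.20 (sd 0.41) y -0.41 z 0.61
t 15.3 tcp [510.6  65.7  21.5] lane [72.7  1. ] F lane -0.36 -0.5 -0.4 w 0.0
   avg F lane x -0.25 (sd 0.79) y -0.52 z 0.13
t 15.75 tcp [510.3  68.9  21.4] lane [75.9  1.1] F lane 0.19 0.47 0.04 w 0.9
   avg F lane x -0.21 (sd 0.80) y 0.34 z 0.00
```

```bash
f(){ python3 -c "
from h import *
favg(4)"; }
python3 -m handwheel '[[0.1,0.1,0,0,0],[0.15,0.1,0,0,0]]' >/dev/null; f;  python3 -m handwheel '[[0.1,0,0,0,0],[0.15,0,0,0,0]]' >/dev/null; f; python3 -m handwheel '[[0.1,0,0,0,0],[0.15,0,0,0,0]]'>/dev/null; f
```

```text
t 16.2 tcp [511.1  70.5  21.3] lane [77.4  0.1] F lane -1.64 -0.01 0.11 w 0.6
   avg F lane x -1.35 (sd 0.37) y 0.51 z -0.07
t 16.65 tcp [511.   71.7  21.4] lane [78.6  0.1] F lane -5.27 1.21 2.0 w 0.2
   avg F lane x -5.10 (sd 0.21) y 1.54 z 0.85
t 17.1 tcp [510.9  72.7  21.5] lane [79.7  0.1] F lane -7.35 2.5 0.05 w 0.8
   avg F lane x -6.81 (sd 0.50) y 1.69 z 0.66
```

I've found the plate. The force rises at about 1.6 N/mm, and 6.8 N is on it now. I'll add a small nudge and hold it.

```bash
f(){ python3 -c "
from h import *
favg(6)"; }
python3 -m handwheel '[[0.05,0,0,0,0],[0.08,0,0,0,0],[0.08,0,0,0,0],[0.08,0,0,0,0],[0.08,0,0,0,0],[0.08,0,0,0,0]]' ; f; python3 -c "
from h import *
favg(8);cv2.imwrite('pics/w6.png',robot.grab_frame('wrist'))"
```

```text
time_s: 17.85
tcp_pos: [0.5109, 0.073, 0.0215]
ee_rot: [2.123, 2.304, -0.003]
force: [-1.3, -6.9, 0.8]
width: 0.003
t 18.15 tcp [510.9  73.   21.4] lane [80.   0.1] F lane -7.07 2.0 0.33 w 0.7
   avg F lane x -7.09 (sd 0.40) y 1.76 z 1.04
t 18.55 tcp [510.9  73.   21.5] lane [80.   0.1] F lane -7.16 2.08 1.49 w 0.6
   avg F lane x -6.89 (sd 0.37) y 1.85 z 1.05
```

View pics/w6.png

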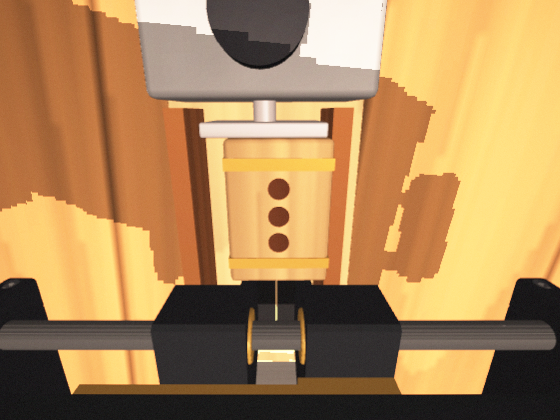

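Bedding held at about 7 N for over a second, and the mould is square against the plate (plate at (264,129), mould at x 225–332). Drawing back slowly, then straight up.

```bash
python3 -m handwheel '[[-0.1,0,0,0,0],[-0.2,0,0,0,0],[-0.3,0,0,0,0],[-0.4,0,0,0,0],[-0.5,0,0,0,0],[-0.6,0,0,0,0],[-0.75,0,0,0,0],[-0.75,0,0,0,0]]'; python3 -c "
from h import *
favg(4)"; python3 -m handwheel '[[0,0,-1,0,0],[0,0,-2.5,0,0],[0,0,-5,0,0],[0,0,-8,0,0],[0,0,-12,0,0],[0,0,-16,0,0],[-8,0,-18,0,0],[-12,0,-18,0,0],[-12,0,-18,0,0],[-12,0,-18,0,0]]'; python3 -c "
from h import *
favg(4)
cv2.imwrite('pics/w7.png',robot.grab_frame('wrist'));cv2.imwrite('pics/s7.png',robot.grab_frame('scene'))"
```

```text
time_s: 19.6
tcp_pos: [0.5115, 0.0655, 0.0215]
ee_rot: [2.124, 2.304, -0.003]
force: [-0.1, 0.1, 0.0]
width: 0.008
t 19.8 tcp [511.5  65.6  21.5] lane [72.5  0.1] F lane -0.11 0.81 0.08 w 0.4
   avg F lane x -0.27 (sd 0.21) y 0.01 z 0.05
time_s: 21.05
tcp_pos: [0.5202, -0.0524, 0.203]
ee_rot: [2.124, 2.304, -0.002]
force: [0.8, -0.3, 1.0]
width: 0.004
t 21.25 tcp [520.3 -51.7 202.5] lane [-45.1   0.7] F lane -0.39 -0.28 0.55 w 0.5
   avg F lane x -0.24 (sd 0.34) y -0.07 z -0.02
```

View pics/w7.png

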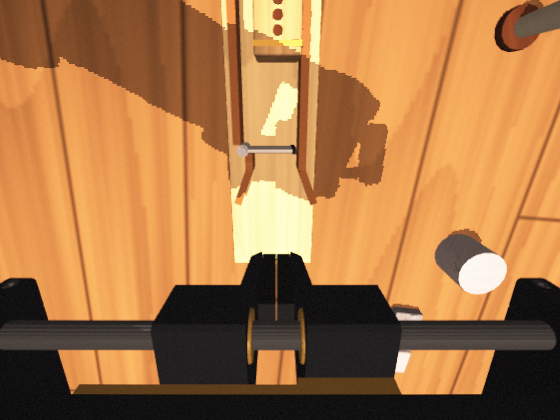

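View pics/s7.png

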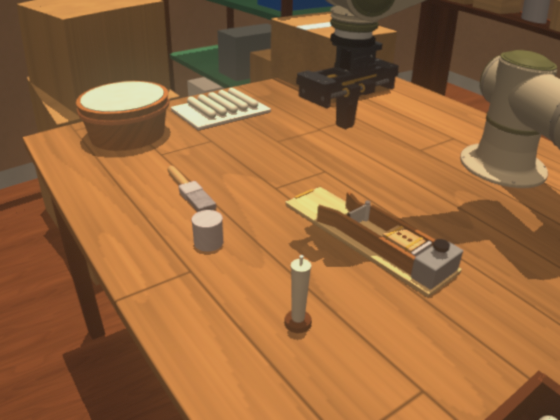

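The gate is shut straight across at (268,149). The mould is square beyond it against the plate, and the tin, brush and candle haven't moved. Handing in.

```bash
python3 -c "
from workcell import robot
print(robot.hand_in())"
```

```text
the job is handed in; nothing more can be done
None
```

The mould is bedded square against the stop plate with the gate shut behind it, and the job was handed in at about 21 s of the 64 s allowed.

- **Placing:** I gripped the mould across its width, set it lengthwise on the entry board 100 mm before the gate, and let go.
- **Pushing:** I pushed it with shut fingers along the floor and through the gate. The highest push force I read on the way was about 4 N.
- **Bedding:** The plate made itself felt with the fingers about 77 mm past the gate. I held a steady push of about 7 N for over a second; the highest reading was 7.4 N.
- **Drawing back:** I drew back 7.5 mm slowly until the force fell to zero, then lifted clear.

**Last checks:** The wrist and scene pictures show the gate straight across, the mould square at the plate, and the tin, brush and candle where they started. The force on the tool was about zero. No check failed. Two things were not measured as closely:
- I judged the mould's final contact with the plate by eye.
- Force was read only at stops, with about ±1 N of noise, so a brief peak between readings would not have shown.

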